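# Load the hot comb steamer

## Task

The comb steamer is hot, so the lid may only be handled with the lid lifter: hook the lid by its loop, carry it level and park it flat on the blue trivet, then stand every comb from the caddy fully down on edge in a slot of its own in the pot's rack. Then carry the lid back with the lifter so that it closes the pot squarely, and leave the lifter resting on its stand. Never touch the lid with the gripper or arm, and leave the lota, soap bowl and mug where they are.

Things in the scene. Friction and masses are not known exactly. Their poses are not given: they have to be found in the camera images.
- pot: Steel steamer pot on a round white hot plate, one fixed piece. Origin: centre, at table level; z up. Hot plate 180 mm dia, 20 mm high, black knob on the -x side. Pot outside 160 mm dia, inside 153 mm, rim 90 mm above the table. In it a rack with three slots along the pot's x axis at y = -40, 0, +40 mm, each 15 mm wide, 20 mm deep; slot floors 27 mm, rib tops 47 mm above the table.
- slot0 (a point): Centre of the floor of the rack slot at y = -40 mm of the pot; same axes as the pot (the slot runs along x).
- slot1 (a point): Centre of the floor of the middle rack slot; same axes as the pot.
- slot2 (a point): Centre of the floor of the rack slot at y = +40 mm of the pot; same axes as the pot.
- lid: Hot round lid, 0.28 kg: copper-coloured disc 168 mm dia, 5 mm thick, over a plug 140 mm dia, 6 mm high, that drops into the pot's mouth (6 mm play all round). Origin: centre of the plug's underside, 84 mm above the table when the lid is on the pot; disc top 11 mm above the origin. A loop handle stands on top, its bar along the lid's y axis.
- lid_bar (a point): Middle of the level bar of the lid's loop handle, 53 mm above the lid's origin; axes as the lid. Bar along y, 8 mm dia, on two posts at y = -32 and +32 mm; the clear opening under it is 56 mm wide and 38 mm high, open to the lid's +x and -x sides. The lid hangs level from it.
- trivet: Loose blue glazed ceramic disc to park the lid on, 156 mm dia, 12 mm high, 0.6 kg. Origin: centre of its underside.
- lifter: Lid lifter, loose, 0.25 kg, steel with a dark wooden handle, 96 mm high. Origin: under the handle's centre, 1 mm below its prong; x = the way the prong points, z up. A shoulder plate 66 (x) x 78 (y) mm lies under the handle at z = 48 to 54 mm; a stem 6 mm thick, 30 mm wide, at x = -30 mm goes down from it to the prong.
- lifter_handle (a point): Centre of the lifter's handle block, 75 mm above the lifter's origin; axes as the lifter. Block 40 (x) x 22 (y) x 42 (z) mm: pinch it across its 22 mm, fingertips at least 4 mm above the shoulder plate.
- lifter_prong (a point): Hollow of the lifter's prong, where a hooked bar settles: on the prong's top, 6 mm above the origin, straight under the handle; axes as the lifter. The prong is 30 mm wide (y), 5 mm thick, a shallow V rising 15 degrees each way, from the stem at x = -30 mm to its free tip at x = +27 mm (tip top 7 mm above this point). A hooked 8 mm bar has its centre 4 mm above this point.
- stand: Wooden lifter stand, fixed. Origin: centre of its underside. Two walls along x, 70 mm long, inner faces at y = -27 and +27 mm, outer -41 and +41, tops 62 mm above the table, on an 8 mm base; ends open. The lifter rests with its shoulder plate on the wall tops, prong hanging between, lifter origin 14 mm above the table over the stand's centre. It may face either way.
- caddy: Low wooden comb caddy, fixed, 130 (x) x 150 (y) mm. Origin: centre of its underside. Three bays along x at y = -44, 0, +44 mm, 16 mm wide, floor 8 mm and ribs 28 mm above the table, end walls 34 mm.
- comb0: Orange wide-toothed plastic comb, 104 (x) x 10 (y) x 50 (z) mm, 50 g, standing on edge in a bay of the caddy, teeth down, spine up. Origin: centre of its lower edge; x along its length, z up. Absent in some starts.
- comb1: Blue wide-toothed plastic comb, 104 (x) x 10 (y) x 50 (z) mm, 50 g, standing on edge in a bay of the caddy, teeth down, spine up. Origin: centre of its lower edge; x along its length, z up. Absent in some starts.
- comb2: Green wide-toothed plastic comb, 104 (x) x 10 (y) x 50 (z) mm, 50 g, standing on edge in a bay of the caddy, teeth down, spine up. Origin: centre of its lower edge; x along its length, z up. Absent in some starts.
- lota: Copper-toned water pot, 100 mm dia, 100 mm high; a bystander. Origin: centre of its underside.
- soap_bowl: Red ceramic soap bowl, 100 mm dia, 35 mm high; a bystander. Origin: centre of its underside.
- mug: Steel mug, 72 mm dia, 85 mm high, handle at its +y side; a bystander. Origin: centre of its underside.
Mind the look-alikes: they are no part of the job. Leave any purple look-alike of the pot alone. Of the things that look like the comb1, the smaller one is meant.

How it is judged:
By the outcome, as a careful person would: the job done as asked, in the order asked, and still so for the second after the job is handed in, with the robot touching nothing.
Of comb0, comb1, comb2 only 1 to 3 are there at a start; the rules pass over those that are not, and their reading is None.
At some moment in a run one of trivet, comb0, comb1, comb2 may be knocked a few centimetres aside while the robot is not near it.
It also fails if it takes over 210 s, if anything falls off the work surface, if the arm or the gripper's body presses on something with over 40 N, if the wrist force passes 120 N, or if a joint passes its speed limit or range.

## Robot

A 6-joint arm with a two-finger parallel gripper is mounted at the origin on the work surface. World frame = base frame: x ahead of the robot, y to its left, z up, the work surface at z = 0. Lengths are in m, angles in degrees, forces in N, time in s.
With the tool pointing down it reaches from about 0.25 to 0.775 m from the base axis. Payload 4 kg.
Tool frame: the origin (TCP) lies at the very end of the fingers, on their centre line; the grasp point (between the pads) lies 19 mm behind it; z points along the fingers, y is the direction in which the jaws open and shut (so a half turn about z gives the same grasp; the last joint's range is limited). The gripper opens to 94 mm and grips with 3 to 60 N. Pads are 16 mm wide; open, the fingers measure 119 mm over their backs; the gripper's body (75 mm by 177 mm) begins 78 mm behind the grasp point.
Start: joints at [-71.568, 4.996, 78.535, -0, 96.463, -5.907], TCP at [0.227, -0.501, 0.206] pointing down, gripper open.
Joint ranges: [-177.83, 177.83], [-43.37, 116.18], [15.69, 146.23], [-61.86, 241.86], [9.47, 152.12], [-147.06, 147.06]. Speed limits (degrees/s): [159.86, 159.86, 180, 180, 180, 180].

## Interface

Orientations are given as [roll, pitch, yaw] about the fixed x, y, z axes, in that order (R = Rz(yaw) Ry(pitch) Rx(roll)).
In Python, from bench import manip gives the robot as it stands.
- The arm moves only by the tool jog_arm, never from a script. Its argument "commands" is a list that holds one entry, the list of rows, each a list of 5 numbers: the shift along the tool's x, y, z in m, then the turn about the tool's z in degrees, then the closure, from 0 (fully open) to 1 (shut). In form: [[[dx, dy, dz, roll, gripper], ...]]. A call has 1 to 12 rows; each row shifts and turns the commanded pose from where the row before left it, along the tool's axes as they then stand; what a row does not reach is not made up. A row lasts 1/8 s, in which the tool goes at most 62.5 mm and 10.7 degrees, less where a joint would pass 70% of its speed; a pose out of reach is approached as far as the arm can. A call with a gripper value outside its range is refused whole. The fingers move at their own pace and stop on an object; "squeeze" is the grip in N (left out, the last holds). Time passes only in rows, so rows that do not move let the fingers close. It gives the time, the measured TCP pose, the force and the opening at its end, in the units of the state.
- manip.read_state(): the state, without advancing time (a new reading comes with each control period).
- manip.capture(name): name is "scene" or "side" or "wrist"; returns the picture (480x640x3 uint8, red, green, blue); there is no depth.
- manip.get_calibration(name): a dict with "intrinsics" (3x3 intrinsics, pixels), "k1" (the pictures are not rectified: a ray, as slopes to the right and down, at radius r is drawn at 1 + k1 r^2 times it, then the intrinsics apply), "pose" (4x4, takes a point from camera to world coordinates); the wrist camera has in their place "T_tool_cam" (4x4, takes a point from camera to tool coordinates, whose origin is the TCP and whose axes are the flange's). Camera axes: x right, y down, z forward; pixel columns grow to the right and rows downward; lengths in m; the calibration is good to about 2 mm. A picture is of the moment at which its call begins: read the wrist's pose just before it. get_calibration takes no time and is no camera call.
- manip.close_job(): hands the job in, once; it reports no verdict.
Trained networks look in the newest picture that a camera, given by its name, has taken for a name from the list of things; names that differ only in an ending like _2 or _b are one class to them, and where a whole thing is asked for, a point or a joint stands for the part that bears it (a point fixed in the world has none). Each returns a list of dicts, best first, with "conf" (0 to 1); they miss things now and then, are a little off and sometimes report something else, mostly with a low value. They report only what shows in the picture. A call takes as long as a camera call. They do not tell look-alikes from the thing itself.
- manip.recognise(thing, camera): "bbox" ([left, top, width, height] in pixels, round what is visible of it).
- manip.silhouettes(thing, camera): "region" (480x640 bool, what is visible of it) and "bbox" ([left, top, width, height] in pixels, round what is visible of it).
The state is a dict: "time": time; "q": joint angles; "qvel": joint speeds; "joint_torque": joint torques, N m; "tcp_pos": TCP position; "ee_rot": TCP orientation; "force": force on the tool from outside, world axes, zero at the start; "ft_torque": the same for the moment, N m; "opening": finger opening in m.
Only numpy, scipy, OpenCV 4.12 (cv2) and the standard library are available. Lean on these libraries where they do the work, as an engineer would, in place of code of your own. Each camera call takes 0.05 s, during which the arm holds its last target. There are 200 camera calls.

## Working session

There is one attempt and no reset: what is moved stays moved. The work goes in short steps, Python scripts to look and compute and a tool call to move; the robot and the scene stay as the last step left them, time stands still between calls to the robot, and variables do not carry over. Pictures are saved under pics/ and viewed, about 12 in all and at most 16, crops included, and the job is handed in when it is done.

Besides the shell and the picture viewer there is one more tool, called after ">>>" by a JSON object that holds its "fn" and its "kwargs", one argument or row to a line. jog_arm: Moves the arm, as the interface text tells. Its arguments: {"type":"object","properties":{"commands":{"type":"array","items":{"type":"array","items":{"type":"array","items":{"type":"number"}}}},"squeeze":{"type":"number"}},"required":["commands"]}

```bash
ls; mkdir -p pics
python3 - <<'E'
from bench import manip
import cv2
for n in("scene","side"):
    cv2.imwrite(f"pics/{n}0.png",manip.capture(n)[:,:,::-1])
    c=manip.get_calibration(n);print(n,c)
print(manip.get_calibration("wrist"));print(manip.read_state())
E
```

```text
pics
scene {'intrinsics': array([[555.83345805,   0.        , 317.81679971],
       [  0.        , 555.83345805, 242.82479261],
       [  0.        ,   0.        ,   1.        ]]), 'k1': -0.1490386635269727, 'pose': array([[-0.44534375,  0.62913843, -0.63706654,  1.29886672],
       [ 0.89526137,  0.32343652, -0.30642437,  0.39576709],
       [ 0.01326723, -0.70680524, -0.70728377,  0.97230719],
       [ 0.        ,  0.        ,  0.        ,  1.        ]])}
side {'intrinsics': array([[478.6180198 ,   0.        , 318.58548929],
       [  0.        , 478.6180198 , 236.59057555],
       [  0.        ,   0.        ,   1.        ]]), 'k1': -0.04910769173567124, 'pose': array([[-0.99971907, -0.00339597,  0.02345718,  0.52065978],
       [-0.01881126,  0.71576046, -0.69809248,  0.67096856],
       [-0.01441902, -0.69833762, -0.71562326,  0.75396404],
       [ 0.        ,  0.        ,  0.        ,  1.        ]])}
{'intrinsics': array([[396.2737405 ,   0.        , 315.79417781],
       [  0.        , 396.2737405 , 240.1899215 ],
       [  0.        ,   0.        ,   1.        ]]), 'k1': 0.020
[... 324 characters left out ...]
00,  0.00000000e+00,
         1.00000000e+00]])}
{'time': 0.1, 'q': array([-7.15674666e+01,  5.03521915e+00,  7.86155974e+01, -1.21951983e-05,
        9.64644956e+01, -5.90787421e+00]), 'qvel': array([ 0.00940978, -0.06798599, -0.12644079, -0.08131867, -0.07181289,
        0.01962089]), 'joint_torque': array([ 1.69767318e-03, -3.41253948e+01, -3.03299832e+01,  7.20144762e-02,
        3.04495264e-02, -8.41799420e-05]), 'tcp_pos': array([ 0.22651579, -0.50063554,  0.20442228]), 'ee_rot': array([-1.79885299e+02, -1.18569224e-02,  2.43403944e+01]), 'force': array([-0.17254027, -0.07590261, -0.21552501]), 'ft_torque': array([-0.01247914,  0.02829365,  0.01506983]), 'opening': 0.09381167400476703}
```

View pics/scene0.png

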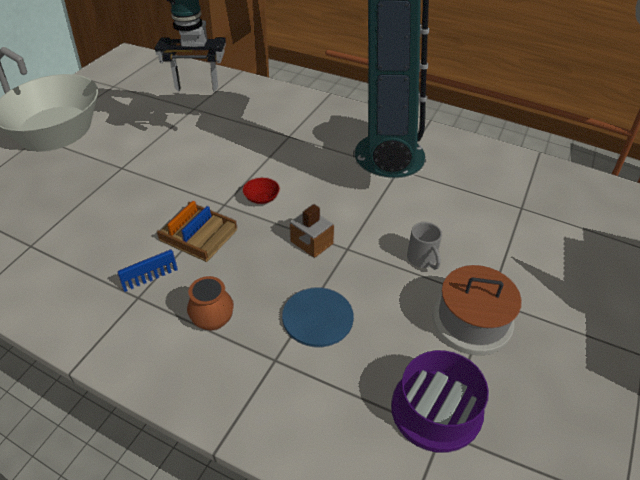

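View pics/side0.png

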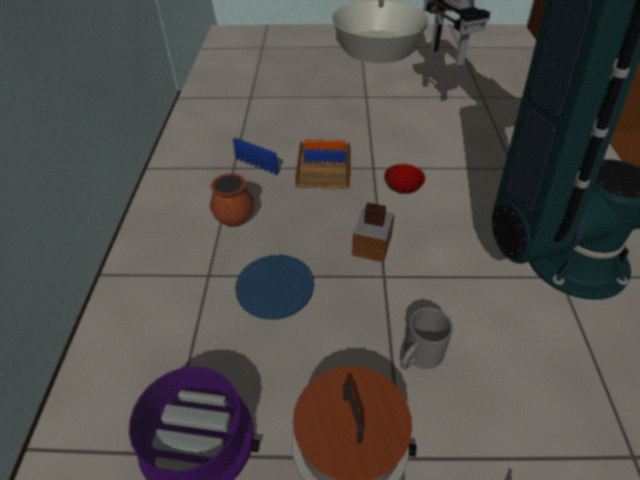

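Both pictures show orange comb (184,217) and small blue comb (197,224) in the caddy. A larger blue comb stands outside at (148,270) and is the look-alike, since the smaller one is meant. The purple pot (440,400) is also a look-alike. The lifter is on its stand at (311,225), the trivet at (318,317), and the lid on the pot at (481,297).

```bash
cat > h.py <<'E'
from bench import manip
import numpy as np, cv2
from scipy.spatial.transform import Rotation as R
from scipy.optimize import least_squares
def tool():
    s=manip.read_state(); T=np.eye(4)
    T[:3,:3]=R.from_euler('xyz',s['ee_rot'],degrees=True).as_matrix(); T[:3,3]=s['tcp_pos']; return T
def cam(n,T=None):
    c=manip.get_calibration(n)
    P=c['pose'] if n!='wrist' else (tool() if T is None else T)@c['T_tool_cam']
    return c['intrinsics'],c['k1'],P
def proj(C,X):
    K,k1,P=C; X=np.atleast_2d(X); p=(X-P[:3,3])@P[:3,:3]; u=p[:,:2]/p[:,2:]
    u=u*(1+k1*(u**2).sum(1,keepdims=True)); return u@K[:2,:2].T+K[:2,2]
def back(C,px,z):
    K,k1,P=C; d=(np.atleast_2d(px).astype(float)-K[:2,2])/np.diag(K)[:2]; u=d.copy()
    for _ in range(20): u=d/(1+k1*(u**2).sum(1,keepdims=True))
    r=np.c_[u,np.ones(len(u))]@P[:3,:3].T
    return P[:3,3]+r*((z-P[2,3])/r[:,2:])
def circ(p):
    f=least_squares(lambda a:np.hypot(p[:,0]-a[0],p[:,1]-a[1])-a[2],[*p[:,:2].mean(0),.08],loss='soft_l1',f_scale=.002); return f.x
def cont(m):
    c=max(cv2.findContours(m.astype(np.uint8),0,1)[0],key=cv2.contourArea); return c[:,0]
E
python3 - <<'E'
from h import *
for n in("scene","side"):
    manip.capture(n);C=cam(n)
    for t in("trivet","lid","pot","lifter","stand","caddy","comb1","comb0"):
        for d in manip.silhouettes(t,n)[:3]:
            c=cont(d['region']);z=dict(trivet=.012,lid=.095,pot=0,lifter=.1,stand=.062,caddy=.03).get(t,.05)
            p=back(C,c,z)
            print(n,t,round(d['conf'],2),d['bbox'],'circ',circ(p).round(4),'mean',p.mean(0).round(3))
C=cam("scene")
print("bar",back(C,[[467,287],[502,284]],.137+.004).round(4),"handle",back(C,[[311,209]],.11).round(4))
print("caddycorners",back(C,[[158,234],[209,257],[237,226],[187,203]],.034).round(3))
print("wall",back(C,[[293,222],[320,236],[333,224]],.062).round(3))
E
```

```text
scene trivet 0.7 [284.5, 288.5, 69.9, 59.0] circ [0.6334 0.0771 0.0787] mean [0.635 0.078 0.012]
scene lid 0.81 [441.0, 264.3, 81.1, 65.7] circ [0.4896 0.3861 0.0838] mean [0.491 0.386 0.095]
scene pot 0.97 [389.6, 348.5, 101.7, 105.4] circ [0.6998 0.3819 0.1068] mean [0.703 0.383 0.   ]
scene pot 0.96 [433.1, 293.4, 81.5, 61.2] circ [0.4899 0.3841 0.0842] mean [ 0.511  0.386 -0.   ]
scene lifter 0.66 [292.7, 205.9, 36.8, 37.6] circ [ 0.4637 -0.0268  0.0434] mean [ 0.467 -0.026  0.1  ]
scene stand 0.83 [293.8, 223.2, 39.7, 34.0] circ [ 0.466  -0.0191  0.0482] mean [ 0.475 -0.019  0.062]
scene stand 0.35 [434.6, 295.5, 78.8, 56.2] circ [0.5403 0.3847 0.0783] mean [0.561 0.387 0.062]
scene caddy 0.68 [154.5, 205.9, 84.1, 54.7] circ [ 0.5482 -0.2741  0.0792] mean [ 0.561 -0.29   0.03 ]
scene comb1 0.7 [168.0, 200.5, 28.8, 33.5] circ [ 0.5452 -0.3394  0.0389] mean [ 0.543 -0.342  0.05 ]
scene comb1 0.69 [182.5, 206.6, 29.2, 33.5] circ [ 0.5443 -0.2971  0.0368] mean [ 0.544 -0.299  0.05 ]
scene comb1 0.55 [118.1, 247.2, 57.2, 41.6] circ [ 0.7132 -0.322   0.0484] mean [ 0.723 -0.306  0.05 
[... 1174 characters left out ...]
] mean [ 0.708 -0.3    0.05 ]
side comb1 0.38 [351.8, 219.2, 42.4, 46.1] circ [0.44   0.0108 0.0372] mean [0.438 0.01  0.05 ]
side comb0 0.93 [306.3, 140.0, 40.2, 7.7] circ [ 0.5328 -0.3434  0.0348] mean [ 0.534 -0.343  0.05 ]
side comb0 0.75 [231.6, 137.5, 43.4, 36.3] circ [ 0.7076 -0.3007  0.0568] mean [ 0.708 -0.3    0.05 ]
side comb0 0.38 [351.8, 219.2, 42.4, 46.1] circ [0.44   0.0108 0.0372] mean [0.438 0.01  0.05 ]
bar [[0.5256 0.3551 0.141 ]
 [0.4854 0.4178 0.141 ]] handle [[ 0.4294 -0.0417  0.11  ]]
caddycorners [[ 0.605 -0.372  0.034]
 [ 0.612 -0.216  0.034]
 [ 0.492 -0.214  0.034]
 [ 0.478 -0.376  0.034]]
wall [[ 0.443 -0.083  0.062]
 [ 0.456 -0.004  0.062]
 [ 0.405  0.005  0.062]]
```

>>> {"fn": "jog_arm", "kwargs": {
  "commands": [
    [[0.0416,-0.0372,-0.005,0,0],[0.0416,-0.0372,-0.005,0,0],[0.0416,-0.0372,-0.005,0,0],[0.0416,-0.0372,-0.005,0,0],[0.0416,-0.0372,-0.005,0,0],[0.0416,-0.0372,-0.005,0,0],[0.0416,-0.0372,-0.005,0,0],[0.0416,-0.0372,-0.005,0,0],[0.0416,-0.0372,-0.005,0,0],[0,0,0,10.6,0],[0,0,0,10.6,0],[0,0,0,10.6,0]]
  ]
}}

```text
time: 2.5
tcp_pos: [0.4299, -0.0414, 0.2506]
ee_rot: [180.0, -0.0, -7.8]
force: [0.6, -0.0, 0.0]
opening: 0.094
```

Run:
```python
from h import *
T=tool();s=manip.read_state();print(s['time'],T[:3,3],s['ee_rot'])
cv2.imwrite("pics/w1.png",manip.capture("wrist")[:,:,::-1])
C=cam("wrist",T)
for t in("lifter","stand"):
    for d in manip.silhouettes(t,"wrist")[:1]:
        c=cont(d['region']);print(t,d['conf'],d['bbox'],cv2.minAreaRect(c))
```

```text
2.5 [ 0.42987013 -0.04139983  0.25055626] [ 1.79990708e+02 -1.28921051e-02 -7.75554556e+00]
lifter 0.63 [271.3, 178.2, 95.0, 79.9] ((317.7400207519531, 218.32000732421875), (85.2770767211914, 70.56925201416016), 8.130102157592773)
stand 0.87 [270.0, 169.4, 94.8, 77.3] ((301.4266357421875, 193.22239685058594), (57.15178298950195, 110.4531021118164), 58.49573516845703)
```

View pics/w1.png

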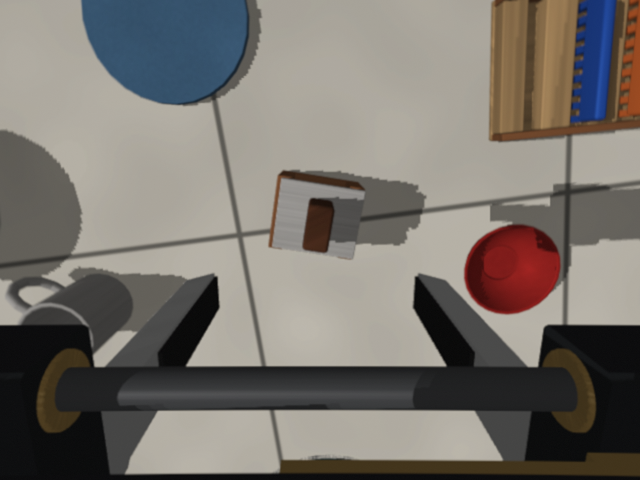

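Run:
```python
from h import *
C=cam("wrist")
p=back(C,[[279,180],[362,190],[354,258],[271,247]],.068);print(p.round(4),p.mean(0))
for a,b in((0,1),(3,2),(3,0),(2,1)): d=p[b]-p[a];print(np.hypot(*d[:2]),np.degrees(np.arctan2(d[1],d[0])))
h=back(C,[[310,198],[334,202],[327,253],[303,250]],.110);print(h.round(4),h.mean(0))
```

```text
[[ 0.4694 -0.0123  0.068 ]
 [ 0.4508 -0.086   0.068 ]
 [ 0.3874 -0.072   0.068 ]
 [ 0.4082  0.0046  0.068 ]] [ 0.42896067 -0.0414086   0.068     ]
0.07597497635740263 -104.15765587163294
0.07943128512906328 -105.16185551536994
0.06351061069905142 -15.466859119799427
0.06491672106651848 -12.398327885049365
[[ 0.4555 -0.0394  0.11  ]
 [ 0.4498 -0.0583  0.11  ]
 [ 0.4077 -0.0475  0.11  ]
 [ 0.4129 -0.0278  0.11  ]] [ 0.43146136 -0.04323975  0.11      ]
```

The handle is at wrist pixel (318,227), giving (0.430, -0.042) with yaw about -14.5° or 165.5°. I still need the prong direction, so I'll crop the scene image.

Run:
```python
from h import *
a=cv2.imread("pics/scene0.png")[195:265,275:350];b=cv2.imread("pics/side0.png")[195:270,340:405]
f=lambda i:cv2.resize(i,(390,450),interpolation=2)
cv2.imwrite("pics/c1.png",np.hstack([f(a),f(b)]))
```

```text
(no output)
```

View pics/c1.png

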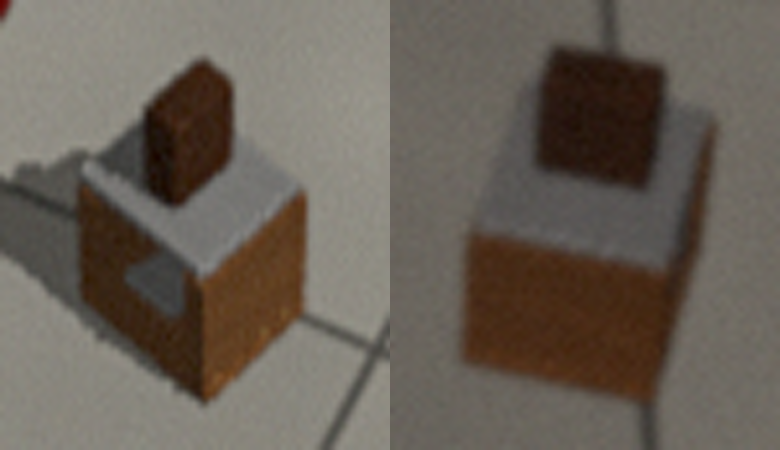

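Run:
```python
from h import *
C=cam("scene")
o=np.array([.430,-.042,.014])
def pr(pts,yaw):
    X=np.array(pts)/1000@R.from_euler('z',yaw,degrees=True).as_matrix().T+o
    return ((proj(C,X)-[275,195])*[5.2,6.43]).round().astype(int).tolist()
print("plate",pr([[33,-39,54],[33,39,54],[33,39,48],[33,-39,48]],-14.5))
print("tip at near: tip",pr([[27,-15,13],[27,15,13],[0,15,6],[0,-15,6]],-14.5))
print("near opening",pr([[35,-27,48],[35,27,48],[35,27,-6],[35,-27,-6]],-14.5))
print("stem near outer face",pr([[-33,-15,48],[-33,15,48],[-33,15,6],[-33,-15,6]],165.5))
```

```text
plate [[75, 173], [202, 271], [202, 283], [75, 185]]
tip at near: tip [[123, 273], [171, 311], [209, 286], [162, 250]]
near opening [[91, 202], [179, 270], [179, 373], [93, 305]]
stem near outer face [[162, 252], [113, 214], [114, 295], [162, 333]]
```

The projected prong tip matches the grey patch seen in the stand's +x opening, so the prong points to +x and the lifter yaw is -14.5°. I'll descend and grip.

>>> {"fn": "jog_arm", "kwargs": {
  "commands": [
    [[0,0,0.02,6.7,0],[0,0,0.05,0,0],[0,0,0.05,0,0],[0,0,0.04,0,0],[0,0,0.0165,0,0],[0,0,0,0,0],[0,0,0,0,0.8],[0,0,0,0,0.8],[0,0,0,0,0.8],[0,0,0,0,0.8],[0,0,0,0,0.8],[0,0,0,0,0.8]]
  ],
  "squeeze": 40
}}

```text
time: 4.15
tcp_pos: [0.4298, -0.0418, 0.0739]
ee_rot: [180.0, 0.0, -14.2]
force: [0.3, 0.4, 0.3]
opening: 0.0375
```

>>> {"fn": "jog_arm", "kwargs": {
  "commands": [
    [[0,0,0,0,1],[0,0,0,0,1],[0,0,0,0,1],[0,0,0,0,1],[0,0,0,0,1]]
  ],
  "squeeze": 45
}}

```text
time: 4.78
tcp_pos: [0.4297, -0.042, 0.0739]
ee_rot: [180.0, 0.0, -14.2]
force: [-0.5, -0.4, -0.6]
opening: 0.0217
```

>>> {"fn": "jog_arm", "kwargs": {
  "commands": [
    [[0,0,-0.03,0,1],[0,0,-0.05,0,1],[0,0,-0.05,0,1],[-0.0155,-0.0439,0,0,1],[-0.0155,-0.0439,0,0,1],[-0.0155,-0.0439,0,0,1],[-0.0155,-0.0439,0,0,1],[-0.0155,-0.0439,0,0,1],[-0.0155,-0.0439,0,0,1],[-0.0155,-0.0439,0,0,1],[-0.0155,-0.0439,0,0,1],[0,0,0,-9.2,1]]
  ]
}}

```text
time: 6.28
tcp_pos: [0.394, 0.3319, 0.2024]
ee_rot: [180.0, 0.2, -4.4]
force: [0.1, 0.2, -2.8]
opening: 0.022
```

>>> {"fn": "jog_arm", "kwargs": {
  "commands": [
    [[0,0,0,-9.2,1],[0,0,0,-9.2,1],[0,0,0,-9.2,1],[0,0,0,-9.4,1],[0,0,0,0,1]]
  ]
}}

```text
time: 6.9
tcp_pos: [0.395, 0.3291, 0.2031]
ee_rot: [-180.0, 0.1, 31.9]
force: [0.8, 0.1, -2.1]
opening: 0.0217
```

Run:
```python
from h import *
T=tool();s=manip.read_state();print(s['time'],T[:3,3],s['ee_rot'])
cv2.imwrite("pics/w2.png",manip.capture("wrist")[:,:,::-1])
```

```text
6.9 [0.39503031 0.32907109 0.20305332] [-1.79982101e+02  1.01059312e-01  3.19409038e+01]
```

View pics/w2.png

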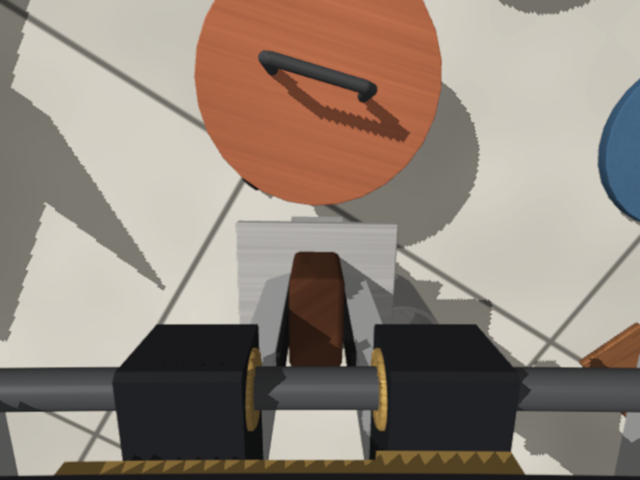

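The bar runs from (268,57) to (370,88), and the pot's black knob peeks out at (250,184).

Run:
```python
from h import *
C=cam("wrist")
p=back(C,[[266,58],[370,89]],.138);d=p[0]-p[1];print(p.round(4),p.mean(0).round(4),np.hypot(*d[:2]),"lidyaw",np.degrees(np.arctan2(d[1],d[0]))-90)
m=manip.silhouettes("lid","wrist")[0];c=cont(m['region']);c=c[(c[:,1]>5)]
print(circ(back(C,c,.095)))
k=back(C,[[250,184]],.01)[0]-[.489,.387,0];print("knob",k,np.degrees(np.arctan2(k[1],k[0]))+180)
S=cam("side");k=back(S,[[413,450]],.01)[0]-[.489,.387,0];print("knob side",k,np.degrees(np.arctan2(k[1],k[0]))+180)
```

```text
[[0.4783 0.415  0.138 ]
 [0.4958 0.3557 0.138 ]] [0.4871 0.3854 0.138 ] 0.06175514603656087 lidyaw 16.428659200173044
[0.48722077 0.3857018  0.08308083]
knob [-0.10039174  0.01140605  0.01      ] 353.51811041790967
knob side [-0.09621843  0.01130249  0.01      ] 353.3003388744363
```

>>> {"fn": "jog_arm", "kwargs": {
  "commands": [
    [[0,0,0,7.7,1],[0,0,0,7.7,1],[0.0102,-0.0141,0,0,1],[0.0102,-0.0141,0,0,1],[0,0,0.018,0,1],[0,0,0.018,0,1],[0,0,0,0,1]]
  ]
}}

```text
time: 7.88
tcp_pos: [0.4053, 0.3606, 0.1643]
ee_rot: [179.9, 0.4, 16.6]
force: [0.0, 0.3, -2.6]
opening: 0.022
```

Run:
```python
from h import *
T=tool();s=manip.read_state();print(s['time'],T[:3,3],s['ee_rot'])
im=manip.capture("wrist").copy();C=cam("wrist",T)
m=manip.silhouettes("lid","wrist")
c=cont(m[0]['region']);c=c[c[:,1]>5];print(circ(back(C,c,.095)))
for t in (.167-.06+.013,):
    X=np.array([[27,-15,13],[27,15,13]])/1000-[0,0,.06];X=X@R.from_euler('z',s['ee_rot'][2],degrees=True).as_matrix().T+T[:3,3]
    for q in proj(C,X): cv2.circle(im,tuple(int(v) for v in q),3,(0,255,0),-1)
cv2.imwrite("pics/w3.png",im[:,:,::-1])
cv2.imwrite("pics/s3.png",manip.capture("side")[300:480,240:480,::-1])
```

```text
7.875 [0.40530288 0.36060047 0.16432917] [179.86042762   0.36828464  16.64164674]
[0.49146158 0.38735173 0.08218157]
```

View pics/w3.png

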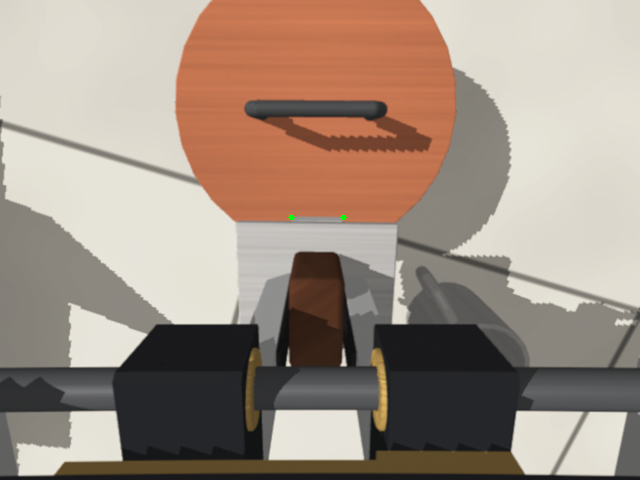

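>>> {"fn": "jog_arm", "kwargs": {
  "commands": [
    [[0.015,0,-0.002,0,1],[0.018,0,0,0,1],[0.018,0,0,0,1],[0.018,0,0,0,1],[0.018,0,0,0,1],[0,0,0,0,1],[0,0,0,0,1],[0,0,-0.008,0,1],[0,0,-0.008,0,1],[0,0,0,0,1]]
  ]
}}

```text
time: 9.28
tcp_pos: [0.4905, 0.3872, 0.1873]
ee_rot: [-180.0, -0.1, 16.7]
force: [-0.3, 0.2, -3.9]
opening: 0.022
```

>>> {"fn": "jog_arm", "kwargs": {
  "commands": [
    [[0,0,-0.005,0,1],[0,0,-0.005,0,1],[0,0,-0.005,0,1],[0,0,-0.005,0,1],[0,0,0,0,1],[0,0,0,0,1]]
  ]
}}

```text
time: 10.02
tcp_pos: [0.4903, 0.3868, 0.2058]
ee_rot: [180.0, 0.0, 16.6]
force: [1.5, 0.2, -4.4]
opening: 0.0217
```

Run:
```python
from h import *
a=manip.capture("side");b=manip.capture("wrist")
cv2.imwrite("pics/c4.png",np.hstack([cv2.resize(a[200:480,200:500],(400,373)),cv2.resize(b,(400,373))])[:,:,::-1])
s=manip.read_state();print(s['tcp_pos'],s['ft_torque'])
```

```text
[0.490182   0.38675456 0.20554357] [-3.95222418e-05 -1.85430604e-02 -4.52613463e-02]
```

View pics/c4.png

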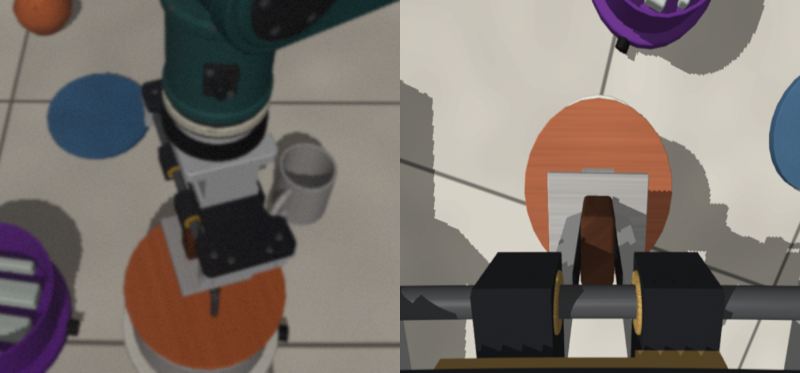

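>>> {"fn": "jog_arm", "kwargs": {
  "commands": [
    [[0,0,-0.01,0,1],[0,0,-0.015,0,1],[0,0,-0.02,0,1],[0,0,-0.01,0,1],[0,0,0,0,1],[0.0015,0.01,0,0,1],[0.003,0.018,0,0,1],[0.004,0.026,0,0,1],[0.004,0.03,0,0,1],[0.004,0.03,0,0,1],[0.004,0.03,0,0,1],[0.004,0.03,0,0,1]]
  ]
}}

```text
time: 11.62
tcp_pos: [0.5641, 0.2246, 0.2602]
ee_rot: [180.0, 0.1, 16.6]
force: [0.4, -0.1, -4.2]
opening: 0.022
```

>>> {"fn": "jog_arm", "kwargs": {
  "commands": [
    [[0.0045,0.03,0,0,1],[0.0045,0.03,0,0,1],[0.0045,0.03,0,0,1],[0.004,0.025,0,0,1],[0.003,0.02,0,0,1],[0.002,0.012,0,0,1],[0.001,0.009,0,0,1],[0,0.004,0,0,1],[0,0,0,0,1],[0,0,0,0,1],[0,0,0,0,1]]
  ]
}}

```text
time: 13.0
tcp_pos: [0.6318, 0.0811, 0.2611]
ee_rot: [180.0, -0.0, 16.7]
force: [0.2, -0.2, -5.2]
opening: 0.0214
```

Run:
```python
from h import *
T=tool();s=manip.read_state();print(s['time'],T[:3,3],s['ee_rot'],s['force'])
for n in("scene","side","wrist"):
    im=manip.capture(n);C=cam(n,T)
    for t,z in(("trivet",.012),("lid",None)):
        for d in manip.silhouettes(t,n)[:1]:
            c=cont(d['region']);c=c[(c[:,1]>4)&(c[:,1]<475)]
            zz=z or T[2,3]-.06+.01-.042
            print(n,t,d['conf'],d['bbox'],circ(back(C,c,zz)))
    if n=="scene":cv2.imwrite("pics/s5.png",im[150:450,150:550,::-1])
    if n=="wrist":cv2.imwrite("pics/w5.png",im[:,:,::-1])
a=cv2.imread("pics/s5.png");b=cv2.imread("pics/w5.png")
cv2.imwrite("pics/c5.png",np.hstack([cv2.resize(a,(400,300)),cv2.resize(b,(400,300))]))
```

```text
13.0 [0.63182202 0.08114164 0.26109161] [ 1.79999877e+02 -1.04000887e-02  1.66877915e+01] [ 0.15434647 -0.15026759 -5.21517854]
scene trivet 0.89 [285.1, 296.8, 69.6, 51.2] [0.63899225 0.08037152 0.07578956]
scene lid 0.85 [278.8, 239.3, 82.9, 63.8] [0.63367183 0.08184088 0.08112546]
side trivet 0.84 [237.0, 260.0, 75.5, 61.9] [0.63069849 0.08672978 0.07552644]
side lid 0.68 [222.1, 201.3, 92.5, 66.5] [0.62913871 0.08902208 0.07815985]
wrist trivet 0.59 [200.4, 124.7, 234.0, 224.7] [0.58992919 0.0687703  0.12727372]
wrist lid 0.68 [199.5, 126.3, 236.6, 194.9] [0.6305093  0.08105379 0.07996321]
```

View pics/c5.png

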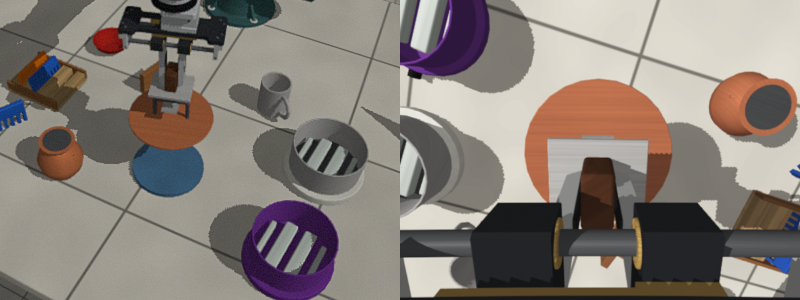

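>>> {"fn": "jog_arm", "kwargs": {
  "commands": [
    [[0,0.0015,0.015,0,1],[0,0,0.025,0,1],[0,0,0.03,0,1],[0,0,0.03,0,1],[0,0,0.02,0,1],[0,0,0.012,0,1],[0,0,0.006,0,1],[0,0,0.004,0,1],[0,0,0.004,0,1],[0,0,0.004,0,1],[0,0,0,0,1]]
  ]
}}

```text
time: 14.82
tcp_pos: [0.6327, 0.0791, 0.1115]
ee_rot: [180.0, -0.1, 16.6]
force: [0.1, -0.1, -2.5]
opening: 0.0218
```

>>> {"fn": "jog_arm", "kwargs": {
  "commands": [
    [[0,0,0.0055,0,1],[0,0,0,0,1],[-0.012,0,0,0,1],[-0.02,0,0,0,1],[-0.02,0,0,0,1],[-0.02,0,0,0,1],[-0.02,0,0,0,1],[0,0,-0.04,0,1],[0,0,-0.05,0,1],[0,0,-0.03,0,1],[0,0,0,0,1],[0,0,0,0,1]]
  ]
}}

```text
time: 16.32
tcp_pos: [0.5432, 0.0527, 0.2238]
ee_rot: [-180.0, 0.1, 16.6]
force: [0.6, 0.7, -2.5]
opening: 0.0214
```

Run:
```python
from h import *
T=tool();s=manip.read_state();print(s['time'],T[:3,3],s['ee_rot'],s['force'])
out=[]
for n in("side","wrist"):
    im=manip.capture(n);C=cam(n,T);out.append(cv2.resize(im,(400,300)))
    for d in manip.silhouettes("lid",n)[:1]:
        c=cont(d['region']);c=c[(c[:,1]>4)&(c[:,1]<475)]; print(n,d['conf'],d['bbox'],circ(back(C,c,.023)))
cv2.imwrite("pics/c6.png",np.hstack(out)[:,:,::-1])
```

```text
16.325 [0.54319158 0.05271215 0.22378872] [-1.79965444e+02  1.42695440e-01  1.66368570e+01] [ 0.58216336  0.70880227 -2.51614205]
side 0.72 [232.8, 250.9, 84.4, 68.4] [0.63126341 0.0807004  0.08322287]
wrist 0.9 [224.4, 14.4, 183.9, 192.0] [0.63100806 0.07827028 0.08328611]
```

View pics/c6.png

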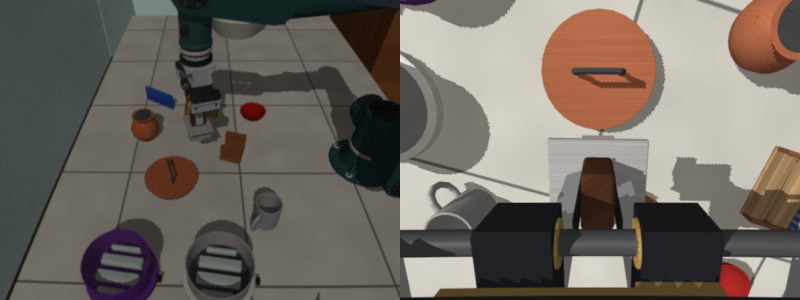

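>>> {"fn": "jog_arm", "kwargs": {
  "commands": [
    [[0,0,0,10.3,1],[0,0,0,10.3,1],[0,0,0,10.3,1],[-0.0217,0.0299,0,0,1],[-0.0217,0.0299,0,0,1],[-0.0217,0.0299,0,0,1],[-0.0217,0.0299,0,0,1],[0,0,0,0,1],[0,0,0.04,0,1],[0,0,0,0,1],[0,0,0,0,1]]
  ]
}}

```text
time: 17.9
tcp_pos: [0.4313, -0.0414, 0.1861]
ee_rot: [-180.0, -0.0, -14.2]
force: [0.0, -0.8, -2.0]
opening: 0.0218
```

>>> {"fn": "jog_arm", "kwargs": {
  "commands": [
    [[-0.0014,0.001,0.03,0,1],[0,0,0.035,0,1],[0,0,0.025,0,1],[0,0,0.012,0,1],[0,0,0.007,0,1],[0,0,0.0025,0,1],[0,0,0,0,1],[0,0,0,0,1]]
  ]
}}

```text
time: 18.9
tcp_pos: [0.4296, -0.0425, 0.0748]
ee_rot: [180.0, -0.1, -14.3]
force: [-1.1, -0.0, -2.2]
opening: 0.0219
```

>>> {"fn": "jog_arm", "kwargs": {
  "commands": [
    [[0,0,0.001,0,1],[0,0,0,0,1],[0,0,0,0,0.5],[0,0,0,0,0.3],[0,0,0,0,0],[0,0,0,0,0],[0,0,-0.03,0,0],[0,0,-0.05,0,0],[0,0,-0.05,0,0],[0,0,-0.05,0,0],[0,0,0,0,0]]
  ]
}}

```text
time: 20.27
tcp_pos: [0.4312, -0.0428, 0.258]
ee_rot: [-180.0, -0.6, -14.3]
force: [-0.2, 0.1, -0.2]
opening: 0.0941
```

Run:
```python
from h import *
T=tool();s=manip.read_state();print(s['time'],T[:3,3],s['ee_rot'],s['force'])
cv2.imwrite("pics/w7.png",manip.capture("wrist")[:,:,::-1])
```

```text
20.275 [ 0.43123469 -0.04283662  0.2580045 ] [-179.99080444   -0.57700507  -14.258349  ] [-0.19937727  0.10587777 -0.22589624]
```

View pics/w7.png

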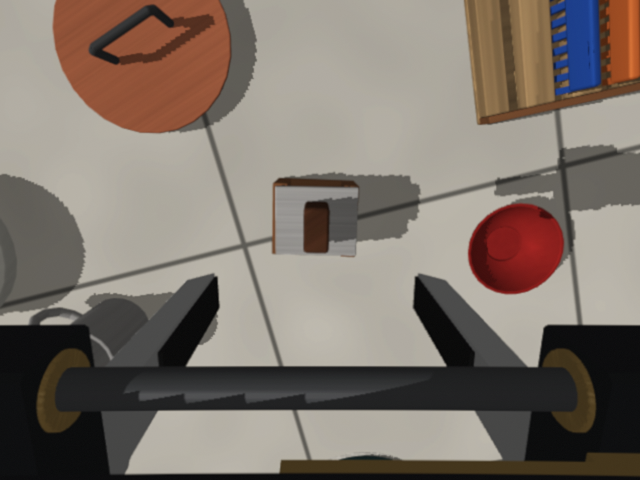

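>>> {"fn": "jog_arm", "kwargs": {
  "commands": [
    [[0.0266,0.0374,0,0,0.55],[0.0266,0.0374,0,0,0.55],[0.0266,0.0374,0,0,0.55],[0.0266,0.0374,0,0,0.55],[0.0266,0.0374,0,0,0.55],[0.0266,0.0374,0,0,0.55],[0,0,0,-7,0.55],[0,0,0,-7,0.55],[0,0,0,0,0.55],[0,0,0,0,0.55]]
  ]
}}

```text
time: 21.58
tcp_pos: [0.5281, -0.2988, 0.2517]
ee_rot: [-179.9, 0.1, -0.4]
force: [-0.2, -0.7, 0.5]
opening: 0.0422
```

Run:
```python
from h import *
T=tool();s=manip.read_state();print(s['time'],T[:3,3],s['ee_rot'],s['opening'])
im=manip.capture("wrist");cv2.imwrite("pics/w8.png",im[:,:,::-1]);C=cam("wrist",T)
hsv=cv2.cvtColor(im,cv2.COLOR_RGB2HSV)
for n,lo,hi in(("blue",(105,120,40),(125,255,255)),("orange",(8,200,120),(16,255,255))):
    m=cv2.inRange(hsv,lo,hi);c=cont(m);r=cv2.minAreaRect(c);b=cv2.boxPoints(r)
    p=back(C,b,.058);print(n,r,p.round(4),p.mean(0))
```

```text
21.575 [ 0.52811154 -0.29878285  0.25171031] [-1.79935560e+02  9.91251164e-02 -3.50193230e-01] 0.04224595144884846
blue ((328.023193359375, 204.00106811523438), (23.741775512695312, 107.60459899902344), 2.6630005836486816) [[ 0.4871 -0.2953  0.058 ]
 [ 0.5899 -0.3007  0.058 ]
 [ 0.5887 -0.3224  0.058 ]
 [ 0.4859 -0.3186  0.058 ]] [ 0.5378961  -0.30923344  0.058     ]
orange ((360.0, 245.0), (0.0, 0.0), 0.0) [[ 0.4992 -0.3405  0.058 ]
 [ 0.4992 -0.3405  0.058 ]
 [ 0.4992 -0.3405  0.058 ]
 [ 0.4992 -0.3405  0.058 ]] [ 0.4992391  -0.34046044  0.058     ]
```

View pics/w8.png

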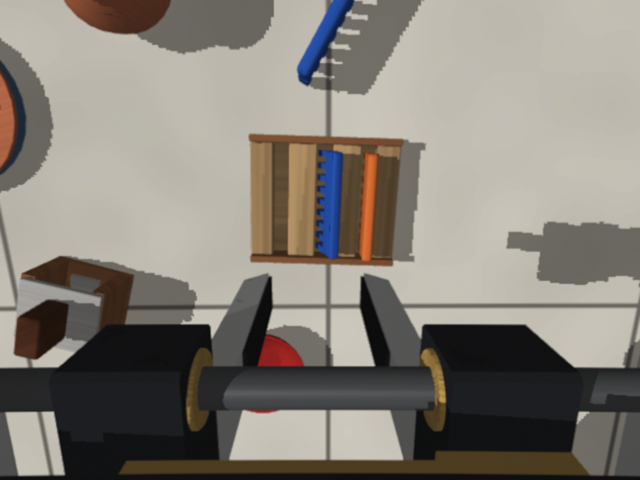

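Here the blue comb leans in its middle bay with its spine at (334,205). The orange comb is at (370,206) in the -y bay. I'll take orange first with a narrow opening.

Run:
```python
from h import *
C=cam("wrist")
for n,px in(("blue spine ends",[[334.5,153],[333.5,258]]),("orange",[[371,153],[366,260]])):
    p=back(C,px,.057);d=p[0]-p[1];print(n,p.round(4),p.mean(0).round(4),np.linalg.norm(d),np.degrees(np.arctan2(d[1],d[0])))
p=back(C,[[250,136],[403,141],[392,264],[251,260]],.034);print(p.round(4),p.mean(0))
im=cv2.imread("pics/w8.png")
print(im[205,318:382].tolist())
```

```text
blue spine ends [[ 0.587  -0.3154  0.057 ]
 [ 0.486  -0.315   0.057 ]] [ 0.5365 -0.3152  0.057 ] 0.10100082346788225 -0.24300387181421135
orange [[ 0.5867 -0.349   0.057 ]
 [ 0.4837 -0.347   0.057 ]] [ 0.5352 -0.348   0.057 ] 0.10302675918806933 -1.1072268964918368
[[ 0.6027 -0.2346  0.034 ]
 [ 0.5971 -0.3828  0.034 ]
 [ 0.4721 -0.3773  0.034 ]
 [ 0.4773 -0.2296  0.034 ]] [ 0.53730197 -0.30606743  0.034     ]
[[50, 73, 91], [55, 71, 87], [77, 72, 80], [103, 72, 69], [126, 73, 57], [141, 73, 45], [153, 73, 38], [156, 71, 33], [158, 73, 34], [158, 74, 34], [158, 73, 34], [159, 73, 34], [160, 74, 34], [167, 78, 37], [173, 82, 39], [166, 78, 37], [153, 70, 33], [143, 66, 31], [136, 63, 30], [129, 59, 27], [119, 54, 24], [101, 49, 27], [75, 52, 47], [56, 65, 77], [49, 71, 89], [50, 73, 92], [48, 70, 88], [46, 68, 85], [46, 66, 83], [46, 65, 81], [44, 64, 80], [45, 65, 82], [46, 66, 83], [47, 68, 85], [47, 70, 87], [48, 71, 89], [48, 71, 88], [47, 69, 86], [48, 69, 86], [46, 67, 84], [46, 66, 84], [46, 68, 86], [41, 63, 88], [31, 57, 104], [34, 72, 148], [38, 83, 171], [41, 89, 181], [47, 101, 200], [52, 111, 215], [53, 113, 218], [52, 111, 214], [51, 108, 209], [49, 104, 203], [47, 100, 197], [43, 92, 186], [35, 78, 161], [32, 63, 127], [36, 60, 97], [43, 65, 85], [47, 68, 85], [48, 69, 86], [47, 68, 85], [45, 66, 83], [45, 66, 83]]
```

>>> {"fn": "jog_arm", "kwargs": {
  "commands": [
    [[0,0.026,0,1.6,0.724],[0.0098,0.026,0.03,0,0.724],[0,0,0.05,0,0.724],[0,0,0.05,0,0.724],[0,0,0.02,0,0.724],[0,0,0,0,0.724],[0,0,0,0,0.724]]
  ]
}}

```text
time: 22.5
tcp_pos: [0.5386, -0.3529, 0.1059]
ee_rot: [179.8, -0.2, -1.9]
force: [0.2, -0.3, 0.7]
opening: 0.026
```

>>> {"fn": "jog_arm", "kwargs": {
  "commands": [
    [[-0.002,-0.002,0.02,0,0.724],[0,0,0.03,0,0.724],[0,0,0.015,0,0.724],[0,0,0.007,0,0.724],[0,0,0,0,0.724],[0,0,0,0,1],[0,0,0,0,1],[0,0,0,0,1],[0,0,0,0,1],[0,0,0,0,1]]
  ],
  "squeeze": 25
}}

```text
time: 23.75
tcp_pos: [0.5359, -0.3499, 0.0321]
ee_rot: [179.9, -0.1, -1.9]
force: [0.0, 0.5, 4.5]
opening: 0.0099
```

>>> {"fn": "jog_arm", "kwargs": {
  "commands": [
    [[0,0,-0.03,0,1],[0,0,-0.05,0,1],[0,0,-0.06,0,1],[0,0,-0.05,0,1],[-0.0061,-0.0523,0,0,1],[-0.0061,-0.0523,0,0,1],[-0.0061,-0.0523,0,0,1],[-0.0061,-0.0523,0,0,1],[-0.0061,-0.0523,0,0,1],[-0.0061,-0.0523,0,0,1],[-0.0061,-0.0523,0,0,1],[-0.0061,-0.0523,0,0,1]]
  ]
}}

```text
time: 25.25
tcp_pos: [0.4993, 0.072, 0.22]
ee_rot: [180.0, 0.1, -1.9]
force: [1.1, -0.2, -0.0]
opening: 0.0093
```

>>> {"fn": "jog_arm", "kwargs": {
  "commands": [
    [[-0.0061,-0.0523,0,0,1],[-0.0061,-0.0523,0,0,1],[-0.0061,-0.0523,0,0,1],[-0.0061,-0.0523,0,0,1],[-0.0061,-0.0523,0,0,1],[-0.0061,-0.0523,0,0,1],[0,0,0,4.6,1],[0,0,0,0,1],[0,0,0,0,1]]
  ]
}}

```text
time: 26.38
tcp_pos: [0.4737, 0.3846, 0.2205]
ee_rot: [180.0, 0.0, -6.4]
force: [0.3, -0.2, 0.5]
opening: 0.0098
```

Run:
```python
from h import *
T=tool();s=manip.read_state();print(s['time'],T[:3,3],s['ee_rot'],s['opening'])
im=manip.capture("wrist").copy();cv2.imwrite("pics/w9raw.png",im[:,:,::-1]);C=cam("wrist",T)
o=np.array([.489,.387,0]);Rz=R.from_euler('z',-6.5,degrees=True).as_matrix()
for y in(-40,0,40):
    for e in(-7.5,7.5):
        q=proj(C,np.array([[x,y+e,47] for x in(-45,45)])/1000@Rz.T+o).astype(int);cv2.line(im,tuple(map(int,q[0])),tuple(map(int,q[1])),(0,255,0),1)
a=np.linspace(0,2*np.pi,90);q=proj(C,np.c_[.0765*np.cos(a),.0765*np.sin(a),0*a+.09]+o)
for v in q: cv2.circle(im,tuple(map(int,v)),1,(255,0,0),-1)
cv2.imwrite("pics/w9.png",im[:,:,::-1])
```

```text
26.375 [0.47374825 0.38459001 0.22045942] [ 1.79954781e+02  3.69752005e-02 -6.43847726e+00] 0.009846340886552962
```

View pics/w9.png

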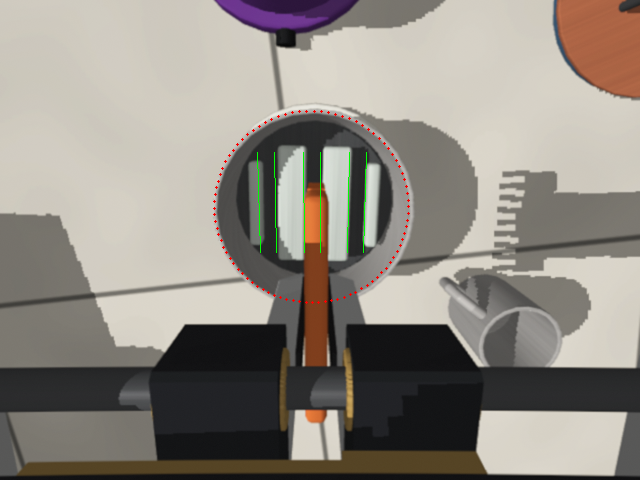

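Run:
```python
from h import *
g=cv2.imread("pics/w9raw.png",0).astype(float);C=cam("wrist")
for y0 in(172,180,225,235):
    r=g[y0-2:y0+3].mean(0);d=np.gradient(cv2.GaussianBlur(r[None],(0,0),1.2)[0])
    e=[(x,round(d[x])) for x in range(240,395) if abs(d[x])>12 and abs(d[x])==abs(d[x-3:x+4]).max()]
    print(y0,[(x,v,(R.from_euler('z',6.5,degrees=True).apply(back(C,[[x,y0]],.047)-[.489,.387,0])[0][1]*1000).round(1)) for x,v in e])
```

```text
172 [(248, 19, np.float64(56.2)), (262, -15, np.float64(43.9)), (279, 28, np.float64(28.9)), (305, -32, np.float64(6.1)), (322, 46, np.float64(-8.9)), (350, -35, np.float64(-33.5)), (366, 40, np.float64(-47.5)), (379, -33, np.float64(-59.0)), (389, 21, np.float64(-67.7))]
180 [(248, 19, np.float64(56.5)), (263, -15, np.float64(43.2)), (278, 42, np.float64(30.0)), (304, -31, np.float64(7.0)), (322, 45, np.float64(-8.9)), (350, -34, np.float64(-33.6)), (365, 38, np.float64(-46.9)), (379, -33, np.float64(-59.2)), (391, 22, np.float64(-69.8))]
225 [(250, 18, np.float64(56.4)), (263, -14, np.float64(44.6)), (278, 42, np.float64(31.0)), (302, -15, np.float64(9.1)), (328, 35, np.float64(-14.5)), (348, -34, np.float64(-32.7)), (363, 38, np.float64(-46.3)), (376, -35, np.float64(-58.1)), (389, 21, np.float64(-69.9))]
235 [(250, 18, np.float64(56.8)), (264, -15, np.float64(44.0)), (279, 39, np.float64(30.3)), (302, -15, np.float64(9.2)), (328, 34, np.float64(-14.6)), (347, -33, np.float64(-32.0)), (363, 40, np.float64(-46.6)), (376, -35, np.float64(-58.5)), (385, 19, np.float64(-66.7))]
```

>>> {"fn": "jog_arm", "kwargs": {
  "commands": [
    [[0.0149,-0.0028,0,0.6,1],[0,0,0.03,0,1],[0,0,0.05,0,1],[0,0,0.04,0,1],[0,0,0,0,1],[0,0,0,0,1]]
  ]
}}

```text
time: 27.18
tcp_pos: [0.4904, 0.3866, 0.1029]
ee_rot: [-179.9, -0.1, -7.1]
force: [0.4, -0.5, 0.3]
opening: 0.0096
```

Run:
```python
from h import *
T=tool();s=manip.read_state();print(s['time'],T[:3,3],s['ee_rot'],s['force'])
im=manip.capture("wrist");cv2.imwrite("pics/w10.png",im[:,:,::-1])
g=cv2.cvtColor(im,cv2.COLOR_RGB2GRAY).astype(float);C=cam("wrist",T)
o=np.array([.4888,.3856,0])
for xx in(45,35,-35,-45):
    for y in (-40,0,40):
        X=R.from_euler('z',-7,degrees=True).apply(np.array([xx,y,47])/1000)+o
        u,v=proj(C,X)[0]
        r=g[int(v)-1:int(v)+2].mean(0);d=np.gradient(cv2.GaussianBlur(r[None],(0,0),1.2)[0])
        e=[(x,round(d[x])) for x in range(max(4,int(u)-45),min(636,int(u)+45)) if abs(d[x])>10 and abs(d[x])==abs(d[x-3:x+4]).max()]
        print(xx,y,round(u,1),round(v,1),e)
```

```text
27.175 [0.49042671 0.38660687 0.10288248] [-1.79896316e+02 -1.38221789e-01 -7.09752250e+00] [ 0.35044339 -0.47193077  0.31425119]
45 -40 387.0 187.5 [(362, -11), (367, -12), (374, -21), (412, 16), (427, 11)]
45 0 319.3 187.6 [(289, 22), (305, -24), (325, -10), (332, 46), (362, -11)]
45 40 251.7 187.7 [(266, 20), (289, 22)]
35 -40 386.3 204.3 [(359, -23), (373, -21), (393, 16), (415, -19)]
35 0 319.3 204.4 [(277, 24), (303, -18), (326, -10), (331, 44), (359, -23)]
35 40 252.4 204.5 [(224, 21), (246, -16), (266, 21), (277, 24)]
-35 -40 381.8 312.8 [(362, 26), (368, -29), (391, 42)]
-35 0 319.3 312.8 [(299, -23), (304, 16), (327, -16), (333, 23), (362, 26)]
-35 40 256.9 312.9 [(246, -18), (268, 17), (299, -23)]
-45 -40 381.3 327.1 [(346, -22)]
-45 0 319.3 327.2 [(286, 22), (297, -22), (304, 16), (327, -16), (334, 23), (346, -22)]
-45 40 257.4 327.3 [(286, 22), (297, -22)]
```

View pics/w10.png

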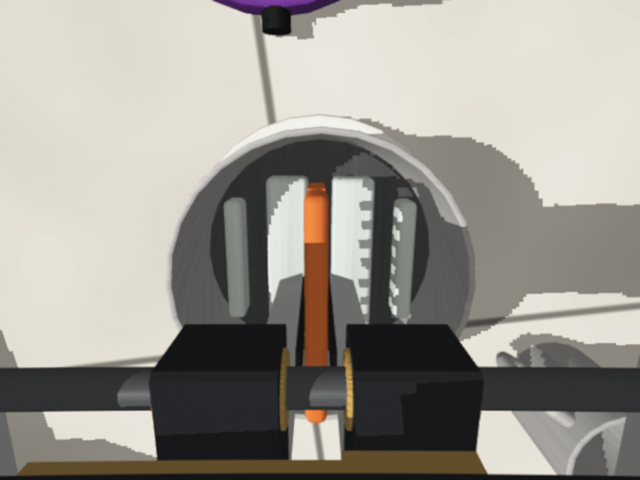

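The comb is in line with the middle slot (slot centre about col 319), needing a shift of roughly 1.7 mm. I'll insert it.

>>> {"fn": "jog_arm", "kwargs": {
  "commands": [
    [[-0.0015,0.0017,0,0,1],[0,0,0.015,0,1],[0,0,0.015,0,1],[0,0,0.01,0,1],[0,0,0.006,0,1],[0,0,0.003,0,1],[0,0,0,0,1],[0,0,0,0,1]]
  ]
}}

```text
time: 28.22
tcp_pos: [0.4875, 0.385, 0.0525]
ee_rot: [-180.0, -0.0, -7.1]
force: [-0.4, 0.3, -1.3]
opening: 0.0096
```

>>> {"fn": "jog_arm", "kwargs": {
  "commands": [
    [[0,0,0.002,0,1],[0,0,0,0,1],[0,0,0,0,0.72],[0,0,0,0,0.72],[0,0,0,0,0.72]]
  ]
}}

```text
time: 28.85
tcp_pos: [0.487, 0.3846, 0.0495]
ee_rot: [180.0, 0.0, -7.1]
force: [0.1, -0.2, 0.2]
opening: 0.026
```

>>> {"fn": "jog_arm", "kwargs": {
  "commands": [
    [[0,0,-0.03,0,0.72],[0,0,-0.05,0,0.72],[0,0,-0.05,0,0.72],[0,0,-0.04,0,0.72],[0,0,0,0,0.72],[0,0,0,0,0.72]]
  ]
}}

```text
time: 29.6
tcp_pos: [0.4868, 0.3845, 0.2185]
ee_rot: [179.9, 0.1, -7.1]
force: [-0.1, -0.4, -0.9]
opening: 0.0265
```

Run:
```python
from h import *
T=tool();s=manip.read_state();print(s['time'],T[:3,3],s['ee_rot'])
im=manip.capture("wrist");a=im[60:320,180:460];C=cam("wrist",T)
sd=manip.capture("scene");b=sd[170:320,100:250]
cv2.imwrite("pics/c11.png",np.hstack([cv2.resize(a,(420,390)),cv2.resize(b,(380,390))])[:,:,::-1])
h=cv2.cvtColor(im,cv2.COLOR_RGB2HSV);m=cv2.inRange(h,(6,150,80),(14,255,255));m[330:]=0;c=cont(m);r=cv2.minAreaRect(c)
print(r,back(C,cv2.boxPoints(r),.077).round(4),back(C,[r[0]],.077))
```

```text
29.6 [0.48677878 0.38451565 0.2184535 ] [ 1.79918752e+02  8.74831991e-02 -7.06153601e+00]
((597.5, 53.5), (107.0, 83.0), 90.0) [[0.6308 0.1945 0.077 ]
 [0.6227 0.1369 0.077 ]
 [0.5495 0.1305 0.077 ]
 [0.5577 0.1919 0.077 ]] [[0.59140525 0.16333209 0.077     ]]
```

View pics/c11.png

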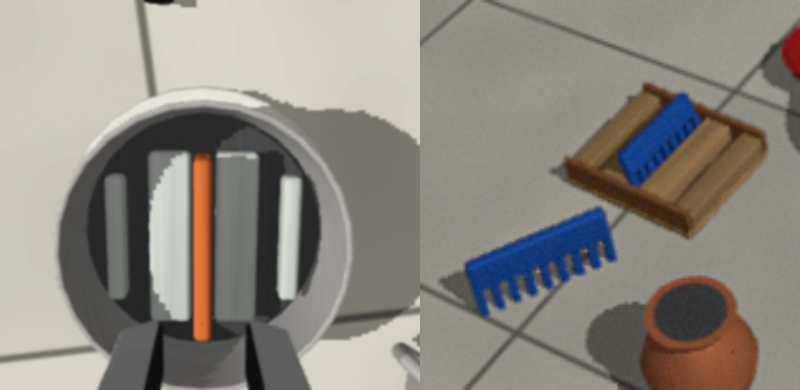

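>>> {"fn": "jog_arm", "kwargs": {
  "commands": [
    [[0,0,0,-5,0.55],[0.00565,0.053,0,0,0.55],[0.00565,0.053,0,0,0.55],[0.00565,0.053,0,0,0.55],[0.00565,0.053,0,0,0.55],[0.00565,0.053,0,0,0.55],[0.00565,0.053,0,0,0.55],[0.00565,0.053,0,0,0.55],[0.00565,0.053,0,0,0.55],[0.00565,0.053,0,0,0.55],[0.00565,0.053,0,0,0.55],[0.00565,0.053,0,0,0.55]]
  ]
}}

```text
time: 31.2
tcp_pos: [0.5275, -0.2014, 0.2178]
ee_rot: [-179.9, 0.2, -2.1]
force: [0.9, 0.5, -0.0]
opening: 0.0422
```

>>> {"fn": "jog_arm", "kwargs": {
  "commands": [
    [[0.00565,0.053,0,0,0.55],[0.00565,0.053,0,0,0.55],[0,0,0.03,0,0.55],[0,0,0.05,0,0.55],[0,0,0,0,0.55],[0,0,0,0,0.55]]
  ]
}}

```text
time: 31.95
tcp_pos: [0.5361, -0.3064, 0.1406]
ee_rot: [180.0, -0.0, -2.0]
force: [0.8, 1.1, 0.5]
opening: 0.0423
```

Run:
```python
from h import *
T=tool();s=manip.read_state();print(s['time'],T[:3,3],s['ee_rot'],s['opening'])
im=manip.capture("wrist");cv2.imwrite("pics/w12.png",im[:,:,::-1]);C=cam("wrist",T)
h=cv2.cvtColor(im,cv2.COLOR_RGB2HSV);m=cv2.inRange(h,(105,120,40),(125,255,255))
n,l,st,ce=cv2.connectedComponentsWithStats(m)
for i in range(1,n):
    if st[i,4]>150:
        c=cont(l==i);r=cv2.minAreaRect(c);print(st[i],r,back(C,cv2.boxPoints(r),.058).round(4).tolist())
```

```text
31.95 [ 0.53609086 -0.30641948  0.14061586] [ 1.79988840e+02 -1.31059883e-02 -2.04892600e+00] 0.042303503466589905
[ 270    0   55   79 2214] ((294.89776611328125, 33.640296936035156), (31.239826202392578, 85.89398956298828), 25.769329071044922) [[0.6519, -0.277, 0.058], [0.6925, -0.3017, 0.058], [0.6849, -0.3179, 0.058], [0.6436, -0.2937, 0.058]]
[ 307  165   33  149 3963] ((323.0, 239.0), (148.0, 32.0), 90.0) [[0.5913, -0.3018, 0.058], [0.5906, -0.3226, 0.058], [0.4866, -0.3203, 0.058], [0.4874, -0.2975, 0.058]]
```

>>> {"fn": "jog_arm", "kwargs": {
  "commands": [
    [[0.002,0.001,0.03,0,0.55],[0,0,0.045,0,0.55],[0,0,0.022,0,0.55],[0,0,0.009,0,0.55],[0,0,0,0,0.55],[0,0,0,0,0.8],[0,0,0,0,0.8],[0,0,0,0,1],[0,0,0,0,1],[0,0,0,0,1],[0,0,0,0,1]]
  ]
}}

```text
time: 33.38
tcp_pos: [0.538, -0.3076, 0.0344]
ee_rot: [180.0, -0.0, -2.1]
force: [-0.6, 0.7, 1.8]
opening: 0.0099
```

>>> {"fn": "jog_arm", "kwargs": {
  "commands": [
    [[0,0,-0.03,0,1],[0,0,-0.05,0,1],[0,0,-0.06,0,1],[0,0,-0.035,0,1],[-0.0061,-0.05,0,0,1],[-0.0061,-0.05,0,0,1],[-0.0061,-0.05,0,0,1],[-0.0061,-0.05,0,0,1],[-0.0061,-0.05,0,0,1],[-0.0061,-0.05,0,0,1],[-0.0061,-0.05,0,0,1],[-0.0061,-0.05,0,0,1]]
  ]
}}

```text
time: 34.88
tcp_pos: [0.5028, 0.0956, 0.2085]
ee_rot: [180.0, 0.0, -2.1]
force: [0.1, 0.5, -0.2]
opening: 0.0099
```

>>> {"fn": "jog_arm", "kwargs": {
  "commands": [
    [[-0.0061,-0.05,0,0,1],[-0.0061,-0.05,0,0,1],[-0.0061,-0.05,0,0,1],[-0.0061,-0.05,0,0,1],[-0.0061,-0.05,0,0,1],[0,0,0,5,1],[0,0,0.05,0,1],[0,0,0.05,0,1],[0,0,0,0,1],[0,0,0,0,1]]
  ]
}}

```text
time: 36.12
tcp_pos: [0.4827, 0.3453, 0.1107]
ee_rot: [-179.9, -0.1, -7.1]
force: [-0.1, -0.0, -0.0]
opening: 0.0099
```

Run:
```python
from h import *
T=tool();s=manip.read_state();print(s['time'],T[:3,3],s['ee_rot'],s['opening'])
im=manip.capture("wrist");cv2.imwrite("pics/w13.png",im[:,:,::-1]);C=cam("wrist",T)
g=cv2.cvtColor(im,cv2.COLOR_RGB2GRAY).astype(float)
h=cv2.cvtColor(im,cv2.COLOR_RGB2HSV)
for n,lo,hi in(("blue",(105,120,40),(125,255,255)),("orange",(6,150,60),(14,255,255))):
  m=cv2.inRange(h,lo,hi)
  for v in(190,200,225,250,280,310): x=np.where(m[v,200:420])[0]+200;print(n,v,(x.min(),x.max()) if len(x) else None)
for v in(190,205,220,300):
    r=g[v-1:v+2].mean(0);d=np.gradient(cv2.GaussianBlur(r[None],(0,0),1.2)[0])
    print(v,[(x,round(d[x])) for x in range(220,430) if abs(d[x])>10 and abs(d[x])==abs(d[x-3:x+4]).max()])
```

```text
36.125 [0.48267985 0.34534258 0.11065393] [-1.79934260e+02 -9.00404961e-02 -7.06347444e+00] 0.009879333514938062
blue 190 (np.int64(306), np.int64(325))
blue 200 (np.int64(304), np.int64(327))
blue 225 (np.int64(304), np.int64(327))
blue 250 (np.int64(305), np.int64(326))
blue 280 (np.int64(304), np.int64(328))
blue 310 (np.int64(304), np.int64(327))
orange 190 (np.int64(234), np.int64(256))
orange 200 (np.int64(235), np.int64(261))
orange 225 (np.int64(236), np.int64(258))
orange 250 (np.int64(237), np.int64(263))
orange 280 (np.int64(239), np.int64(264))
orange 310 (np.int64(240), np.int64(263))
190 [(233, -16), (247, -12), (264, 22), (305, -16), (351, 24)]
205 [(234, -17), (248, -13), (265, 22), (303, -11), (328, 48), (345, -31), (359, 25)]
220 [(235, -15), (248, -13), (265, 23), (303, -10), (328, 49), (345, -31), (363, 27), (371, -14)]
300 [(239, -14), (252, -14), (267, 20), (300, -24), (331, 24), (362, -18), (367, 22), (372, -21)]
```

>>> {"fn": "jog_arm", "kwargs": {
  "commands": [
    [[0,0.001,0.005,0,1],[0,0,0.02,0,1],[0,0,0.015,0,1],[0,0,0.01,0,1],[0,0,0.005,0,1],[0,0,0.003,0,1],[0,0,0,0,1],[0,0,0,0,1]]
  ]
}}

```text
time: 37.17
tcp_pos: [0.4818, 0.344, 0.0534]
ee_rot: [-180.0, -0.0, -7.1]
force: [-4.3, -2.5, 7.2]
opening: 0.0097
```

>>> {"fn": "jog_arm", "kwargs": {
  "commands": [
    [[0,0,0,0,0.72],[0,0,0,0,0.72],[0,0,0,0,0.72],[0,0,-0.03,0,0.72],[0,0,-0.05,0,0.72],[0,0,-0.05,0,0.72],[0,0,-0.03,0,0.72],[0,-0.03,0,0,0.72],[0,0,0,0,0.72],[0,0,0,0,0.72]]
  ]
}}

```text
time: 38.42
tcp_pos: [0.4851, 0.3731, 0.2099]
ee_rot: [179.9, 0.1, -7.1]
force: [-0.0, -0.1, -0.2]
opening: 0.0261
```

Run:
```python
from h import *
T=tool();s=manip.read_state();print(s['time'],T[:3,3],s['ee_rot'])
im=manip.capture("wrist");a=im[60:320,180:460];C=cam("wrist",T)
b=manip.capture("scene")
cv2.imwrite("pics/c14.png",np.hstack([cv2.resize(a,(380,390)),cv2.resize(b[250:370,400:540],(420,390))])[:,:,::-1])
h=cv2.cvtColor(im,cv2.COLOR_RGB2HSV);o=np.array([.489,.387,0])
for n,lo,hi,z in(("blue",(105,120,40),(125,255,255),.077),("orange",(6,150,60),(14,255,255),.077)):
    m=cv2.inRange(h,lo,hi);m[:,:200]=0;m[:,450:]=0;m[330:]=0
    r=cv2.minAreaRect(cont(m));print(n,r,(R.from_euler('z',7,degrees=True).apply(back(C,cv2.boxPoints(r),z)-o)*1000).round(1).tolist())
```

```text
38.425 [0.48513348 0.37309758 0.20988433] [ 1.79889104e+02  7.54060952e-02 -7.05721704e+00]
blue ((349.8995056152344, 221.02545166015625), (15.324738502502441, 116.14443969726562), 1.0416266918182373) [[-43.8, -34.7, 77.0], [51.2, -35.0, 77.0], [51.0, -46.8, 77.0], [-44.1, -47.5, 77.0]]
orange ((300.6750183105469, 226.497802734375), (127.07756042480469, 12.886492729187012), 89.2838363647461) [[51.1, 3.6, 77.0], [51.2, -6.4, 77.0], [-53.5, -6.9, 77.0], [-53.6, 3.9, 77.0]]
```

View pics/c14.png

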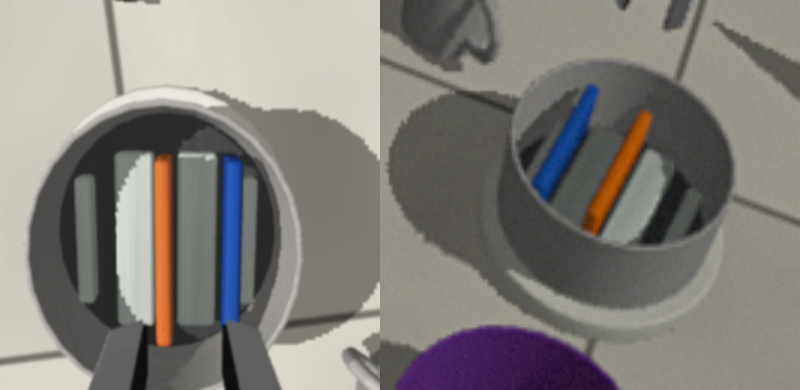

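Both combs stand upright in their slots, orange in the middle and blue at y = -40. Next I'll fetch the lifter.

>>> {"fn": "jog_arm", "kwargs": {
  "commands": [
    [[0,0,-0.02,7.1,0.3],[0.006,0.052,0,0,0],[0.006,0.052,0,0,0],[0.006,0.052,0,0,0],[0.006,0.052,0,0,0],[0.006,0.052,0,0,0],[0.006,0.052,0,0,0],[0.006,0.052,0,0,0],[0.006,0.052,0,0,0],[0,0,0,0,0],[0,0,0,0,0]]
  ]
}}

```text
time: 39.9
tcp_pos: [0.4299, -0.0413, 0.2308]
ee_rot: [-180.0, 0.0, -14.2]
force: [0.1, 0.5, 0.9]
opening: 0.0939
```

Run:
```python
from h import *
T=tool();s=manip.read_state();print(s['time'],T[:3,3],s['ee_rot'],s['opening'])
im=manip.capture("wrist");cv2.imwrite("pics/w15.png",im[:,:,::-1]);C=cam("wrist",T)
h=cv2.cvtColor(im,cv2.COLOR_RGB2HSV);m=cv2.inRange(h,(0,80,20),(20,255,130));m[:,:260]=0;m[:,380:]=0;m[:150]=0;m[310:]=0
n,l,st,ce=cv2.connectedComponentsWithStats(m)
for i in range(1,n):
    if st[i,4]>150:
        r=cv2.minAreaRect(cont(l==i));print(st[i],r,back(C,[r[0]],.11))
im2=manip.capture("side");C=cam("side")
for d in manip.silhouettes("lid","side")[:1]: print(d['conf'],d['bbox'],circ(back(C,cont(d['region']),.023)))
```

```text
39.9 [ 0.42992183 -0.04131788  0.23083978] [-1.79971391e+02  1.20529107e-02 -1.42168121e+01] 0.09389972836371599
[270 176  94  82 854] ((298.70025634765625, 198.3031768798828), (60.3310432434082, 116.20442962646484), 51.73048400878906) [[ 0.46010245 -0.03462384  0.11      ]]
[ 304  203   28   55 1427] ((317.5688781738281, 230.0023651123047), (26.501489639282227, 54.62271499633789), 1.9749339818954468) [[ 0.43263855 -0.04247322  0.11      ]]
0.74 [233.0, 251.0, 82.4, 69.5] [0.63155183 0.08051212 0.08332288]
```

>>> {"fn": "jog_arm", "kwargs": {
  "commands": [
    [[0,0.001,0.03,0,0],[0,0,0.05,0,0],[0,0,0.045,0,0],[0,0,0.025,0,0],[0,0,0.007,0,0],[0,0,0,0,0.5],[0,0,0,0,0.8],[0,0,0,0,1],[0,0,0,0,1],[0,0,0,0,1],[0,0,0,0,1],[0,0,0,0,1]]
  ],
  "squeeze": 45
}}

```text
time: 41.55
tcp_pos: [0.43, -0.0424, 0.074]
ee_rot: [180.0, -0.0, -14.2]
force: [-0.0, -0.4, 0.4]
opening: 0.0273
```

>>> {"fn": "jog_arm", "kwargs": {
  "commands": [
    [[0,0,0,0,1],[0,0,0,0,1],[0,0,0,0,1],[0,0,0,0,1]]
  ]
}}

```text
time: 42.05
tcp_pos: [0.4299, -0.0424, 0.0739]
ee_rot: [180.0, 0.0, -14.2]
force: [0.2, -0.3, -0.2]
opening: 0.0217
```

>>> {"fn": "jog_arm", "kwargs": {
  "commands": [
    [[0,0,-0.03,0,1],[0,0,-0.05,0,1],[0,0,-0.05,0,1],[0,0,-0.018,0,1],[0.0216,-0.03,0,0,1],[0.0216,-0.03,0,0,1],[0.0216,-0.03,0,0,1],[0.0216,-0.03,0,0,1],[0,0,0,-10.3,1],[0,0,0,-10.3,1],[0,0,0,-10.3,1],[0,0,0,0,1]]
  ]
}}

```text
time: 43.55
tcp_pos: [0.5423, 0.053, 0.2196]
ee_rot: [-179.9, 0.2, 16.6]
force: [-0.2, -0.1, -2.3]
opening: 0.0215
```

Run:
```python
from h import *
T=tool();s=manip.read_state();print(s['time'],T[:3,3],s['ee_rot'],s['force'],s['opening'])
im=manip.capture("wrist");C=cam("wrist",T);g=cv2.cvtColor(im,cv2.COLOR_RGB2HSV)
for d in manip.silhouettes("lid","wrist")[:1]:
    c=cont(d['region']);c=c[c[:,1]>4];k=circ(back(C,c,.023));print(d['bbox'],k)
    x,y,w,h=map(int,d['bbox']);m=cv2.inRange(g,(0,0,0),(180,90,75));mm=np.zeros_like(m);mm[y:y+h,x+30:x+w-30]=m[y:y+h,x+30:x+w-30]
    r=cv2.minAreaRect(cont(mm));b=cv2.boxPoints(r);p=back(C,b,.066);print(r,p.round(4).tolist(),p.mean(0))
```

```text
43.55 [0.54231331 0.05296917 0.21955585] [-179.93280424    0.22378592   16.62213417] [-0.16736409 -0.0949653  -2.32430745] 0.021472784467499863
[226.4, 12.0, 184.1, 191.1] [0.63038415 0.07837429 0.08274096]
((318.5015563964844, 113.38890838623047), (85.0334701538086, 10.262899398803711), 0.795723557472229) [[0.6167, 0.1096, 0.066], [0.6242, 0.1115, 0.066], [0.6427, 0.0464, 0.066], [0.6352, 0.044, 0.066]] [0.6297095  0.07786875 0.066     ]
```

>>> {"fn": "jog_arm", "kwargs": {
  "commands": [
    [[0,0,0.03,0,1],[0,0,0.045,0,1],[0,0,0.035,0,1],[0,0,0.0125,0,1],[0,0,0,0,1],[0.013,0.0005,0,0,1],[0.02,0,0,0,1],[0.02,0,0,0,1],[0.02,0,0,0,1],[0.019,0,0,0,1],[0,0,0,0,1],[0,0,0,0,1]]
  ]
}}

```text
time: 45.15
tcp_pos: [0.6318, 0.0789, 0.1003]
ee_rot: [180.0, -0.1, 16.7]
force: [-0.8, 0.3, -1.6]
opening: 0.0218
```

>>> {"fn": "jog_arm", "kwargs": {
  "commands": [
    [[0,0,-0.008,0,1],[0,0,-0.008,0,1],[0,0,-0.006,0,1],[0,0,-0.006,0,1],[0,0,-0.006,0,1],[0,0,0,0,1],[0,0,0,0,1],[0,0,-0.015,0,1],[0,0,-0.02,0,1],[0,0,0,0,1],[0,0,0,0,1]]
  ]
}}

```text
time: 46.52
tcp_pos: [0.6313, 0.0789, 0.1683]
ee_rot: [180.0, 0.0, 16.7]
force: [0.4, 0.7, -5.0]
opening: 0.0212
```

Run:
```python
from h import *
T=tool();s=manip.read_state();print(s['time'],T[:3,3],s['ee_rot'],s['force'],s['opening'])
for n in("side","wrist"):
    im=manip.capture(n);C=cam(n,T)
    for t,z in(("lid",T[2,3]-.092),("trivet",.012)):
        for d in manip.silhouettes(t,n)[:1]:
            c=cont(d['region']);c=c[c[:,1]>4];print(n,t,d['conf'],d['bbox'],circ(back(C,c,z)))
```

```text
46.525 [0.63130317 0.07889684 0.16832021] [1.79998417e+02 5.44430682e-03 1.67388019e+01] [ 0.37473013  0.74684458 -5.00588818] 0.0212126639501573
side lid 0.89 [225.6, 238.5, 86.7, 60.6] [0.63191024 0.08769685 0.07851662]
side trivet 0.65 [238.3, 280.5, 74.9, 39.2] [0.62949148 0.08825462 0.07190773]
wrist lid 0.66 [200.6, 126.6, 231.9, 195.1] [0.63089651 0.07889637 0.079676  ]
```

>>> {"fn": "jog_arm", "kwargs": {
  "commands": [
    [[0,0,-0.015,0,1],[0,0,-0.03,0,1],[0,0,-0.03,0,1],[0,0,-0.015,0,1],[0,0,0,0,1],[-0.0015,-0.01,0,0,1],[-0.003,-0.018,0,0,1],[-0.004,-0.026,0,0,1],[-0.004,-0.03,0,0,1],[-0.004,-0.03,0,0,1],[-0.004,-0.03,0,0,1],[-0.004,-0.03,0,0,1]]
  ]
}}

```text
time: 48.32
tcp_pos: [0.5559, 0.2405, 0.2574]
ee_rot: [-180.0, 0.1, 16.8]
force: [0.0, -0.1, -5.6]
opening: 0.0219
```

>>> {"fn": "jog_arm", "kwargs": {
  "commands": [
    [[-0.0045,-0.03,0,0,1],[-0.0045,-0.03,0,0,1],[-0.0045,-0.03,0,0,1],[-0.004,-0.026,0,0,1],[-0.003,-0.02,0,0,1],[-0.002,-0.012,0,0,1],[-0.001,-0.009,0,0,1],[0,-0.004,0,0,1],[0,0,0,0,1],[0,0,0,0,1],[0,0,0,0,1]]
  ]
}}

```text
time: 49.7
tcp_pos: [0.4892, 0.3855, 0.2585]
ee_rot: [180.0, -0.0, 16.7]
force: [0.6, 0.3, -4.7]
opening: 0.0215
```

>>> {"fn": "jog_arm", "kwargs": {
  "commands": [
    [[0,0,0.012,0,1],[0,0,0.018,0,1],[0,0,0.015,0,1],[0,0,0.008,0,1],[0,0,0.004,0,1],[0,0,0,0,1],[0,0,0,0,1],[0,0,0.004,0,1],[0,0,0.004,0,1],[0,0,0.004,0,1],[0,0,0,0,1],[0,0,0,0,1]]
  ]
}}

```text
time: 51.2
tcp_pos: [0.4889, 0.3859, 0.1895]
ee_rot: [180.0, -0.0, 16.7]
force: [-0.6, 0.2, -4.3]
opening: 0.0216
```

>>> {"fn": "jog_arm", "kwargs": {
  "commands": [
    [[0,0,0.004,0,1],[0,0,0.004,0,1],[0,0,0,0,1],[0,0,0,0,1]]
  ]
}}

```text
time: 51.7
tcp_pos: [0.4891, 0.386, 0.1818]
ee_rot: [-180.0, -0.0, 16.7]
force: [-0.5, 0.6, -1.7]
opening: 0.0217
```

Run:
```python
from h import *
T=tool();s=manip.read_state();print(s['time'],T[:3,3],s['ee_rot'],s['force'],s['opening'])
for n in("scene","side","wrist"):
    im=manip.capture(n);C=cam(n,T)
    for d in manip.silhouettes("lid",n)[:1]:
        c=cont(d['region']);c=c[c[:,1]>4];c=c[c[:,1]<476];print(n,d['conf'],d['bbox'],circ(back(C,c,.095)))
```

```text
51.7 [0.48905905 0.38596957 0.18177664] [-1.79994916e+02 -3.62979797e-02  1.67381194e+01] [-0.51049157  0.56028343 -1.71319085] 0.021700312534661037
side 0.55 [291.4, 367.9, 117.1, 112.1] [0.49236702 0.39296536 0.07856909]
wrist 0.58 [196.8, 120.9, 238.5, 199.4] [0.49172275 0.38687015 0.07983337]
```

>>> {"fn": "jog_arm", "kwargs": {
  "commands": [
    [[0,0,0.008,0,1],[0,0,0.007,0,1],[0,0,0,0,1],[-0.012,0,0,0,1],[-0.02,0,0,0,1],[-0.02,0,0,0,1],[-0.02,0,0,0,1],[-0.02,0,0,0,1],[0,0,-0.02,0,1],[0,0,-0.03,0,1],[0,0,0,0,1],[0,0,0,0,1]]
  ]
}}

```text
time: 53.5
tcp_pos: [0.4002, 0.3591, 0.2157]
ee_rot: [180.0, 0.1, 16.7]
force: [-0.6, 0.1, -2.7]
opening: 0.0218
```

Run:
```python
from h import *
T=tool();s=manip.read_state();print(s['time'],T[:3,3],s['ee_rot'],s['force'],s['opening'])
out=[]
for n in("scene","wrist"):
    im=manip.capture(n);C=cam(n,T);out.append(im)
    for d in manip.silhouettes("lid",n)[:1]:
        c=cont(d['region']);c=c[c[:,1]>4];c=c[c[:,1]<476];print(n,d['conf'],d['bbox'],circ(back(C,c,.095)))
cv2.imwrite("pics/c16.png",cv2.resize(out[0][230:370,380:560],(800,600))[:,:,::-1])
```

```text
53.5 [0.40022997 0.35909802 0.21567339] [1.79979410e+02 5.02389998e-02 1.67478833e+01] [-0.60988939  0.1384199  -2.68136903] 0.021840395600516864
scene 0.55 [444.3, 264.9, 77.2, 64.3] [0.49175852 0.38599928 0.08348371]
wrist 0.88 [199.0, 0.8, 233.4, 214.5] [0.48958657 0.38634607 0.08306836]
```

>>> {"fn": "jog_arm", "kwargs": {
  "commands": [
    [[0,0,-0.02,0,1],[0,0,0,10.3,1],[0,0,0,10.3,1],[0,0,0,10.3,1],[0.0159,0.0477,0,0,1],[0.0159,0.0477,0,0,1],[0.0159,0.0477,0,0,1],[0.0159,0.0477,0,0,1],[0.0159,0.0477,0,0,1],[0.0159,0.0477,0,0,1],[0.0159,0.0477,0,0,1],[0.0159,0.0477,0,0,1]]
  ]
}}

```text
time: 55.2
tcp_pos: [0.4305, -0.0433, 0.2358]
ee_rot: [-180.0, 0.0, -14.2]
force: [0.6, 0.3, -1.6]
opening: 0.0218
```

>>> {"fn": "jog_arm", "kwargs": {
  "commands": [
    [[0,0,0.03,0,1],[0,0,0.03,0,1],[0,0,0,0,1],[0,0,0,0,1],[0,0,0,0,1]]
  ]
}}

```text
time: 55.82
tcp_pos: [0.4318, -0.0417, 0.1782]
ee_rot: [180.0, -0.2, -14.1]
force: [0.9, -0.6, -2.9]
opening: 0.0219
```

>>> {"fn": "jog_arm", "kwargs": {
  "commands": [
    [[-0.0016,0.001,0.025,0,1],[0,0,0.035,0,1],[0,0,0.02,0,1],[0,0,0.012,0,1],[0,0,0.008,0,1],[0,0,0.0035,0,1],[0,0,0,0,1],[0,0,0,0,1]]
  ]
}}

```text
time: 56.82
tcp_pos: [0.4298, -0.0425, 0.074]
ee_rot: [-180.0, -0.1, -14.2]
force: [0.0, 0.7, -0.0]
opening: 0.0221
```

>>> {"fn": "jog_arm", "kwargs": {
  "commands": [
    [[0,0,0,0,0.5],[0,0,0,0,0.3],[0,0,0,0,0],[0,0,0,0,0],[0,0,-0.03,0,0],[0,0,-0.05,0,0],[0,0,-0.05,0,0],[0,0,-0.05,0,0],[0,0,0,0,0],[0,0,0,0,0]]
  ]
}}

```text
time: 58.08
tcp_pos: [0.4288, -0.0423, 0.2523]
ee_rot: [180.0, 0.0, -14.2]
force: [-0.5, 0.1, -0.1]
opening: 0.0941
```

Run:
```python
from h import *
T=tool();s=manip.read_state();print(s['time'],T[:3,3],s['force'])
w=manip.capture("wrist");a=manip.capture("scene");b=manip.capture("side")
top=cv2.resize(a[190:370,230:550],(800,450))
bot=np.hstack([cv2.resize(b[340:480,260:440],(267,150)),cv2.resize(w[130:290,180:460],(267,150)),cv2.resize(a[190:300,140:330],(266,150))])
cv2.imwrite("pics/end.png",np.vstack([top,bot])[:,:,::-1])
```

```text
58.075 [ 0.42877502 -0.0422537   0.25228561] [-0.45331352  0.05913087 -0.10791968]
```

View pics/end.png

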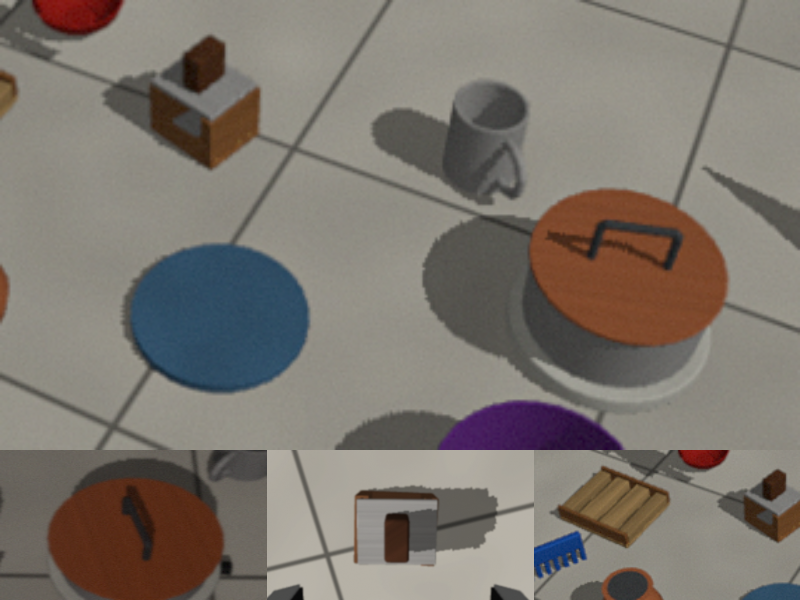

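The picture shows the lid closed and level on the pot, the lifter on its stand, the caddy empty, and the bystanders where they were.

```bash
python3 -c "
from bench import manip
print(manip.close_job())"
```

```text
the job is handed in; nothing more can be done
None
```

The job is done and handed in at about 58 s of robot time, well under the 210 s limit.

**What I did**
- I took the lifter from its stand, hooked the lid, parked it on the blue trivet, and put the lifter back on its stand.
- I stood the orange comb in the middle slot and the smaller blue comb in the y = -40 mm slot. There was no green comb at this start.
- I took the lifter again, carried the lid back onto the pot, and returned the lifter to its stand.
- I left the larger blue comb and the purple pot alone as look-alikes.

**Last checks**
- **Lid:** the circle fit put its disc at (0.490–0.492, 0.386) m with a radius of about 83 mm. That matches the lid seated at rim height, and it looked level and closed in the picture.
- **Lifter:** it sits squarely on the stand, with the gripper clear above it and about 0 N on the tool.
- **Combs:** the fingers stopped at heights that put both combs on the slot floors, and a close view before the lid went on showed both upright. The blue comb pushed back with about 7 N as it went down, which I took as it reaching the floor. I did not look inside again after the lid was on.
- **Bystanders:** the caddy was empty. The mug, soap bowl and lota showed no visible shift in the final picture, though I did not measure them.

No check failed. Camera estimates of the lid and pot centre differed by 2–5 mm, most for the views where the arm partly hid the lid, within the lid's 6 mm play.

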